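Re-index the sloping angle fence and latch its spatter guard

TASK

On the sloping indexing jig, pull the spring index knob out, swing the fence arm round to the notch next to the upright station peg, and let the pin drop fully home there. Then swing the hinged spatter guard shut over the pivot and press it down until its side tab snaps behind the catch. Leave the things standing round the jig where they are.

Things in the scene. Friction and masses are not known exactly. Their poses are not given: they have to be found in the camera images.
- index_head: grey steel jig stand fixed to the bench, foot 205 x 200 mm, face plate sloping 30 deg, 250 mm wide at its top edge 0.14 m high. Origin on the bench under the pivot; x points horizontally toward the high side of the slope (away from the robot at yaw 0), y left, z up
- pivot (a point): where the arm's pivot axis meets the sloping face, 70 mm above the bench. Axes: x = u up the slope, y left, z = n square out of the face (30 deg from vertical, leaning to the robot). Round it, at radius 110 mm, five straight-sided notches at arm angles -48, -24, 0, 24, 48 deg, with roof-shaped lands 15 mm high between them
- index_arm (a joint): angle of the dark steel fence arm about n, rad; 0 = pointing up the slope, positive = toward +y (left). Turns easily from -0.86 to 0.86 once the pin is pulled. Arm 24 mm wide, 128 mm long, top 26 mm over the face (40 mm at the fence rib 45 to 87 mm from the pivot). Starts locked in the middle notch, at 0
- index_knob (a joint): how far the index knob is pulled out along n, m: 0 = pin fully home in a notch, 0.016 = stop. A spring pulls it home with 4.5 N at 0, 9.3 N at the stop. Fully locked sideways below about 0.004, clear of the lands at 0.014; let go over a land it slides off to the nearer notch
- knob_grip (a point): centre of the black round index knob, 24 mm diameter, 26 mm tall, on the arm 110 mm from the pivot; 53 mm over the face when home. z axis = n, x outward along the arm. The knob's underside is 2 mm over a 26 mm wide housing on the arm. The peg's surface never comes nearer than 32 mm to the knob's axis, on the side away from the pivot
- index_foot (a point): point of the arm in the plane of the face, right under the knob, 110 mm from the pivot; axes as at the knob
- station_peg: round steel peg, 12 mm diameter, standing square on the face 148 mm from the pivot, just outside the notch at -48, -24, 24 or 48 deg: it marks the notch wanted. Fixed. Stands 50 mm out of the face at +-48 deg, 29 mm at +-24 deg. Origin on its axis, at the face at +-48 deg, 21 mm below the face at +-24 deg; z = n. The other marker holes are empty or have a flush plug
- guard (a joint): opening angle of the bare aluminium guard flap, rad: 0 = shut, parallel to the face; 1.57 = standing square to the face. Starts open at about 1.2 to 1.7. A light spring (0.18 N m when shut) swings it open again unless the tab is caught; caught it reads 0 to 0.02. Rigid stop at 0
- guard_edge (a point): middle of the flap's free edge, 95 mm from its hinge. Flap 110 mm wide (y), 4 mm thick, with a 9 mm lip on its inner side. Hinge line parallel to y, 65 mm down the slope from the pivot, 46 mm over the face. Axes: x from hinge to free edge, y left, z the outer side (toward the robot when open, along n when shut)
- guard_tab (a point): middle of the small tab that sticks out 23 mm from the flap's left side, 78 mm from the hinge; axes as guard_edge. The spring catch it snaps behind (a post with a small cone head) stands on the face, 63 mm tall, 59 to 75 mm left of the flap's middle, and yields at about 3 N on the tab; push on the flap itself, within 40 mm of its middle
- spray_can: spray can 54 mm diameter, 176 mm tall, loose, upright close to the right of the jig's high side; origin under its centre
- screw_jar: clear jar with red lid, 65 mm diameter, 99 mm tall, loose, to the right of the jig's middle; origin under its centre
- grease_tin: flat tin 70 mm diameter, 39 mm tall, loose, left of the jig's lower end; origin under its centre
- tape_measure: tape measure 35 x 79 x 63 mm, loose, right of the jig's lower end; origin under its centre
- cold_chisel: cold chisel 21 x 160 x 16 mm lying loose on the bench before the jig, near side; origin under its centre

How it is judged:
By the outcome, as a careful person would: the job done as asked, in the order asked, and still so for the second after the job is handed in, with the robot touching nothing.
It also fails if it takes over 51 s, if anything falls off the work surface, if the arm or the gripper's body presses on something with over 40 N, if the wrist force passes 120 N, or if a joint passes its speed limit or range.

ROBOT

A 6-joint arm with a two-finger parallel gripper is mounted at the origin on a cart in front of the work surface, level with it; the furniture and walls round the work are solid. World frame = base frame: x ahead of the robot, y to its left, z up, the work surface at z = 0. Lengths are in m, angles in rad, forces in N, time in s.
With the tool pointing down it reaches from about 0.225 to 0.725 m from the base axis. Payload 3.1 kg.
Tool frame: the origin (TCP) lies midway between the tips of the shut fingers; the grasp point (between the pads) lies 19 mm behind it (env.pinch_z is the distance from the TCP to the grasp point, in m); x points along the fingers, z is the direction in which the jaws open and shut, and the axes are right-handed (so a half turn about x gives the same grasp; the last joint's range is limited). The gripper opens to 85 mm and grips with 20 to 120 N. Pads are 22 mm wide; open, the fingers measure 114 mm over their backs; the gripper's body (76 mm by 85 mm) begins 54 mm behind the grasp point. The pads swing forward as they close: fully open they stand 13 mm farther back than shut.
Start: joints at [-1.27, 0.048, 0.099, 1.622, 0, 1.443], TCP at [0.218, -0.477, 0.196] pointing down, gripper open.
Joint ranges: [-2.91, 2.91], [-0.99, 1.94], [-1.21, 1.42], [-2.12, 2.29], [-1.49, 1.47], [-3.14, 3.14]. Speed limits (rad/s): [2.79, 2.79, 3.14, 3.14, 3.14, 3.14].

INTERFACE

Orientations are given as a unit quaternion [w, x, y, z].
In Python, from workcell import env, eyes gives the robot as it stands.
- The arm moves only by the shell command python3 -m jog 'ROWS'. ROWS is JSON, a list of rows, each an object of numbers: "grip": the closure, from -1 (fully open) to 1 (shut); "tx", "ty", "tz": the shift along the world's x, y, z in cm; "ax", "ay", "az": the turn, a rotation vector about the world's x, y, z in rad. In form: [{"grip": .., "tx": .., "ty": .., "tz": .., "ax": .., "ay": .., "az": ..}, ...]. A call has exactly 8 rows; each row shifts and turns the commanded pose from where the row before left it; what a row does not reach is not made up. A row lasts 1/10 s, in which the tool goes at most 50 mm and 8.59 degrees, less where a joint would pass 70% of its speed; a pose out of reach is approached as far as the arm can. A call with a gripper value outside its range is refused whole. The fingers move at their own pace and stop on an object; the grip force is fixed at half the most. Time passes only in rows, so rows that do not move let the fingers close, or fill a call up. It gives the time, the measured TCP pose, the force and the opening at its end, in the units of the state.
- env.state(): the state, without advancing time (a new reading comes with each control period).
- eyes.get_image(name): name is "scene" or "top" or "wrist"; returns a dict with "color" (400x640x3 uint8, red, green, blue), "intrinsics" (3x3 intrinsics, pixels), "k1" (the pictures are not rectified: a ray, as slopes to the right and down, at radius r is drawn at 1 + k1 r^2 times it, then the intrinsics apply), "position" and "rotation" of the camera in the world; the wrist camera has in their place "hand_eye" (4x4, takes a point from camera to tool coordinates, whose origin is the TCP and whose axes are the tool frame's). Camera axes: x right, y up, looking along -z (the intrinsics and any distortion apply to the point x, -y, -z); pixel columns grow to the right and rows downward; lengths in m; the calibration is good to about 2 mm. A picture is of the moment at which its call begins: read the wrist's pose just before it. There is no depth.
- env.job_done(): hands the job in, once; it reports no verdict.
The state is a dict: "time": time; "joint_positions": joint angles; "qvel": joint speeds; "joint_torque": joint torques, N m; "eef_pos": TCP position; "tool_rot": TCP orientation; "force": force on the tool from outside, world axes, zero at the start; "torque": the same for the moment, N m; "width": opening from 0.0 (shut) to 1.0 (fully open).
Only numpy, scipy, OpenCV 4.12 (cv2) and the standard library are available. Lean on these libraries where they do the work, as an engineer would, in place of code of your own. Each camera call takes 0.05 s, during which the arm holds its last target. There are 200 camera calls.

## Working session

There is one attempt and no reset: what is moved stays moved. The work goes in short steps, Python scripts to look and compute and a shell command to move; the robot and the scene stay as the last step left them, time stands still between calls to the robot, and variables do not carry over. Pictures are saved under pics/ and viewed, about 8 in all and at most 12, crops included, and the job is handed in when it is done.

```bash
ls; mkdir -p pics
python3 - <<'E'
from workcell import env, eyes
import cv2, numpy as np
s=env.state(); print(s)
for n in ("scene","top"):
    d=eyes.get_image(n); cv2.imwrite(f"pics/{n}0.png",d["color"][:,:,::-1])
    np.savez(f"pics/{n}0.npz",**d)
    print(n,d["intrinsics"].tolist(),d["k1"],d["position"],d["rotation"])
E
```

```text
pics
{'time': 0.0, 'joint_positions': array([-1.26981361e+00,  4.87524506e-02,  9.75701442e-02,  1.62200026e+00,
       -2.03025317e-05,  1.44302254e+00]), 'qvel': array([ 0.00035896, -0.00115191,  0.00010382,  0.00085608,  0.00211017,
       -0.00047156]), 'joint_torque': array([-3.96908927e-04, -3.38782454e+01,  3.20014644e+01,  2.03972426e-02,
       -2.01665807e-04, -5.13602473e-06]), 'eef_pos': array([ 0.21804751, -0.47680281,  0.1948025 ]), 'tool_rot': array([ 0.59427344,  0.3827214 ,  0.59557453, -0.38164694]), 'force': array([-0.9671467 ,  0.38695849, -0.21409221]), 'torque': array([ 0.06672807, -0.01304382, -0.0698118 ]), 'width': 0.9966483665837879}
scene [[441.7663701577196, 0.0, 321.30357481437767], [0.0, 441.7663701577196, 204.20343107364567], [0.0, 0.0, 1.0]] -0.06905102245824134 [0.11653591 0.44192028 0.54089642] [-0.24452    -0.1544416   0.49381298  0.82006494]
top [[494.38990130446615, 0.0, 313.23955917639324], [0.0, 494.38990130446615, 198.35615421227257], [0.0, 0.0, 1.0]] -0.0190647733571477 [ 0.40232153 -0.15839777  1.10122609] [ 0.70569297  0.04643677 -0.06610091 -0.70389752]
```

View pics/scene0.png

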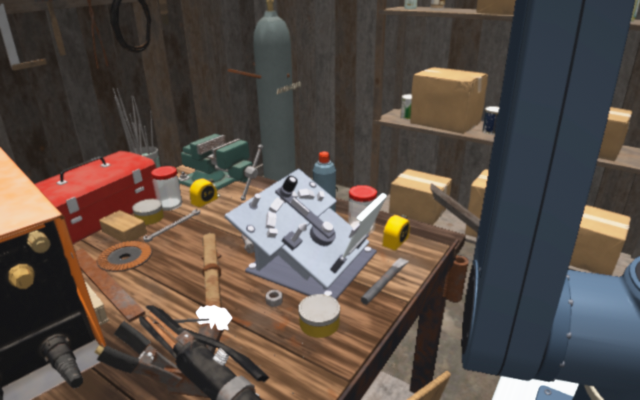

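View pics/top0.png

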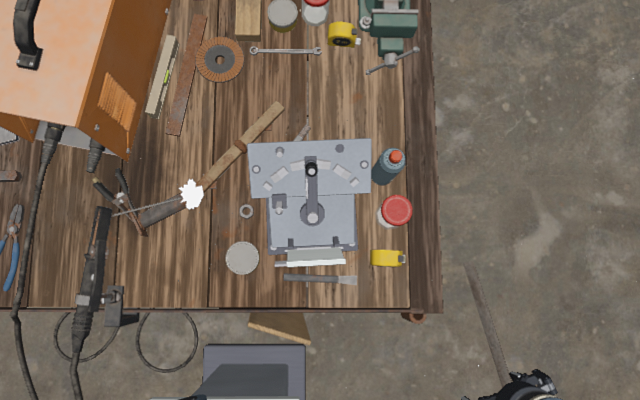

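The top view shows the jig at about yaw 0, pivot at about (312,215), knob at (311,170), guard edge at about (316,262). I need a close-up to find the peg.

```bash
cat > h.py <<'E'
import numpy as np, cv2
from scipy.spatial.transform import Rotation as R
def load(f): return dict(np.load(f,allow_pickle=True))
def rm(q): return R.from_quat(np.roll(np.asarray(q,float),-1)).as_matrix()
def cam(d):
    r=np.asarray(d["rotation"]); return (rm(r) if r.size==4 else r.reshape(3,3)), np.asarray(d["position"])
def dist(d): return np.array([float(d["k1"]),0,0,0])
def proj(d,P):
    Rm,p=cam(d); c=(np.atleast_2d(P)-p)@Rm; c=c*[1,-1,-1]
    return cv2.projectPoints(c,np.zeros(3),np.zeros(3),d["intrinsics"],dist(d))[0][:,0]
def ray(d,uv):
    Rm,p=cam(d); u=cv2.undistortPoints(np.array([[uv]],float),d["intrinsics"],dist(d))[0,0]
    v=Rm@np.array([u[0],-u[1],-1]); return p,v/np.linalg.norm(v)
def atz(d,uv,z):
    p,v=ray(d,uv); return p+v*(z-p[2])/v[2]
def tri(d1,a,d2,b):
    p,v=ray(d1,a); q,w=ray(d2,b)
    s,t=np.linalg.lstsq(np.c_[v,-w],q-p,rcond=None)[0]
    A,B=p+s*v,q+t*w; return (A+B)/2,np.linalg.norm(A-B)
E
python3 - <<'E'
import cv2
a=cv2.imread('pics/scene0.png')[160:300,215:395]; b=cv2.imread('pics/top0.png')[125:285,230:410]
cv2.imwrite('pics/c1.png',cv2.resize(a,None,fx=4.4,fy=4.2,interpolation=2) if 0 else cv2.resize(a,(720,560),interpolation=2))
cv2.imwrite('pics/c2.png',cv2.resize(b,None,fx=3.75,fy=3.75,interpolation=2)[:600])
E
```

```text
(no output)
```

View pics/c1.png

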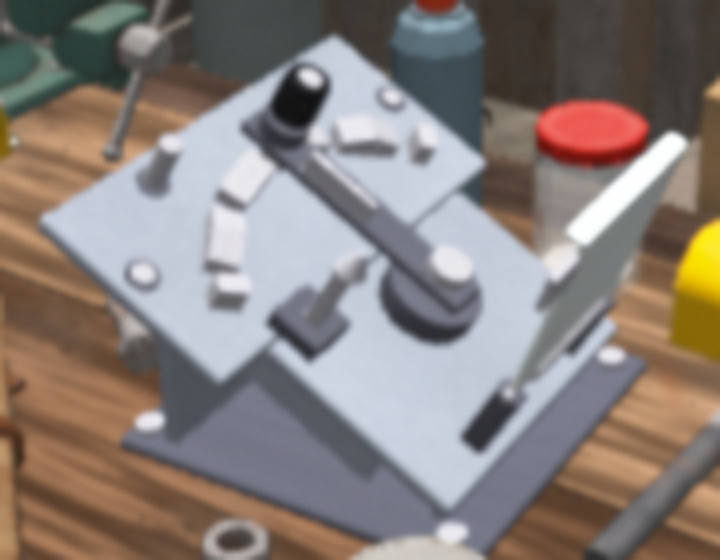

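View pics/c2.png

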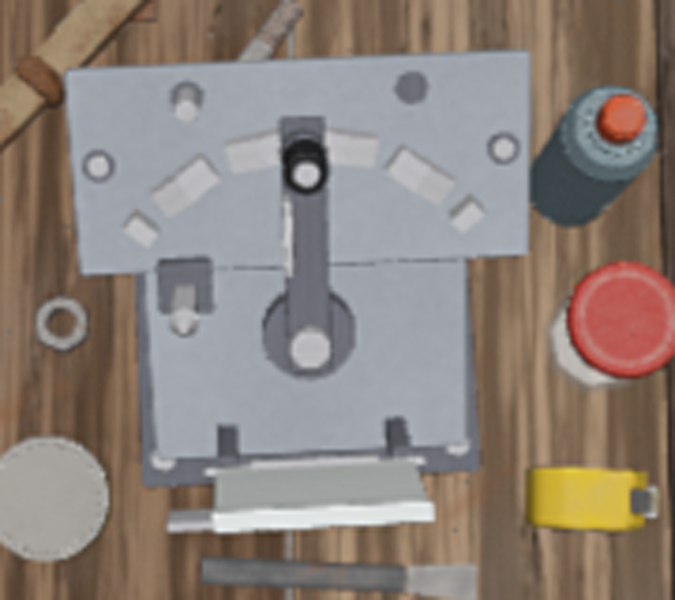

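The peg is the upright one at the upper left, c2 (185,100), which is the +24° position. The ±48° holes are plugged and the −24° hole is empty, so the target is +24°. Next I measure the jig pose from the top-edge corners, knob, peg and flap edge.

```bash
cat >> h.py <<'E'
def c1(x,y): return (215+x/4,160+y/4)
def c2(x,y): return (230+x/3.75,125+y/3.75)
E
python3 - <<'E'
from h import *
s,t=load('pics/scene0.npz'),load('pics/top0.npz')
L,Rr=atz(t,c2(68,72),.14),atz(t,c2(528,52),.14)
d=L-Rr; print('edge',L,Rr,np.linalg.norm(d)); yaw=np.arctan2(-d[0],d[1]); print('yaw',np.degrees(yaw))
pts=dict(TL=((40,215),(68,72)),TR=((335,38),(528,52)),) if 0 else dict(
 knobtop=((313,78),(306,174)),peg=((168,143),(183,108)),pivcap=((452,262),(310,347)),
 BRcorner=((486,160),(528,255)),TLc=((42,220),(68,72)),TRc=((335,38),(528,52)),catch=((352,265),(184,322)),
 flapL=((578,230),(216,515)) ,flapR=((680,140),(432,508)),catchbase=((308,325),(186,287)),plug48=((142,274),(98,166)))
res={}
for k,(a,b) in pts.items():
    P,e=tri(s,c1(*a),t,c2(*b)); res[k]=P; print(k,P.round(4),'gap',round(e,4))
for yw in (yaw,):
    X=np.array([np.cos(yw),np.sin(yw),0]);Y=np.array([-np.sin(yw),np.cos(yw),0])
    u=X*np.cos(np.pi/6)+[0,0,.5]; n=-X*.5+[0,0,np.cos(np.pi/6)]
    piv=res['knobtop']-.110*u-.066*n; print('pivot from knob',piv)
    piv2=(L+Rr)/2-u*.14; print('pivot from edge (z .07 )',piv2)
    p=piv.copy(); p[2]=.07
    for k,P in res.items(): print(k,((P-p)@np.c_[u,Y,n]).round(4))
for n_,uv,z in (('can',c2(622,118),.176),('jar',c2(627,318),.099),('tin',c2(47,498),.039)): print(n_,atz(t,uv,z).round(3))
E
```

```text
edge [ 0.66586606 -0.05497487  0.14      ] [ 0.67892278 -0.30128525  0.14      ] 0.2466562019993635
yaw 3.03436596422224
knobtop [ 0.6017 -0.1809  0.1831] gap 0.0002
peg [ 0.6409 -0.1172  0.164 ] gap 0.001
pivcap [ 0.5236 -0.185   0.1014] gap 0.0003
BRcorner [ 0.5778 -0.3059  0.0902] gap 0.0025
TLc [ 0.6657 -0.0547  0.1436] gap 0.002
TRc [ 0.6779 -0.3008  0.1434] gap 0.0002
catch [ 0.5336 -0.1175  0.1301] gap 0.0014
flapL [ 0.4298 -0.137   0.1707] gap 0.0022
flapR [ 0.4341 -0.2448  0.1669] gap 0.0009
catchbase [ 0.5592 -0.1163  0.0894] gap 0.0028
plug48 [ 0.6195 -0.0697  0.1216] gap 0.0018
pivot from knob [ 0.53948712 -0.18420955  0.070924  ]
pivot from edge (z .07 ) [ 0.55132085 -0.18454808  0.07      ]
knobtop [0.1105 0.     0.0668]
peg [0.1378 0.0616 0.0289]
pivcap [0.0019 0.     0.0351]
BRcorner [ 0.0377 -0.1236  0.0016]
TLc [ 0.1519  0.1226 -0.0027]
TRc [ 0.151  -0.1238 -0.0024]
catch [0.028  0.0669 0.0532]
flapL [-0.0423  0.0529  0.1407]
flapR [-0.0455 -0.0549  0.1381]
catchbase [0.0299 0.0668 0.0052]
plug48 [0.1003 0.1101 0.0017]
can [ 0.634 -0.344  0.176]
jar [ 0.54  -0.359  0.099]
tin [ 0.444 -0.037  0.039]
```

```bash
cat >> h.py <<'E'
yaw=np.radians(3.03); piv=np.array([.5395,-.184,.07])
X=np.array([np.cos(yaw),np.sin(yaw),0]);Y=np.array([-np.sin(yaw),np.cos(yaw),0])
u=X*np.cos(np.pi/6)+[0,0,.5]; n=-X*.5+[0,0,np.cos(np.pi/6)]; B=np.c_[u,Y,n]
def J(a,b,c): return piv+B@np.array([a,b,c])
def need(env,pos,xd,zd):
    "shift cm and rotvec to pose with tool x=xd, z=zd (either sign)"
    s=env.state(); M=rm(s['tool_rot'])
    xd=xd/np.linalg.norm(xd)
    for sg in (1,-1):
        z=sg*(zd-xd*(zd@xd)); z/=np.linalg.norm(z); T=np.c_[xd,np.cross(z,xd),z]
        rv=R.from_matrix(T@M.T).as_rotvec(); print('sg',sg,'turn',rv.round(4),'|',np.linalg.norm(rv).round(3))
    print('shift cm',((pos-s['eef_pos'])*100).round(2))
def rep(env):
    s=env.state(); M=rm(s['tool_rot']); print('t',round(s['time'],2),'jig',((s['eef_pos']-piv)@B).round(4),'F(u,y,n)',(s['force']@B).round(2),'w',round(s['width'],3),'q',s['joint_positions'].round(2),'\nx',(M[:,0]@B).round(3),'z',(M[:,2]@B).round(3))
E
python3 - <<'E'
from h import *; from workcell import env
rep(env); print(B.round(3)); need(env,J(.11,0,.11),-n,Y)
E
```

```text
t 0.1 jig [-0.2289 -0.2755  0.2764] F(u,y,n) [0.23 0.3  0.33] w 1.004 q [-1.27  0.05  0.1   1.62 -0.    1.44] 
x [-0.5    0.002 -0.866] z [ 0.317 -0.93  -0.185]
[[ 0.865 -0.053 -0.499]
 [ 0.046  0.999 -0.026]
 [ 0.5    0.     0.866]]
sg 1 turn [-0.7098 -0.1773  2.6812] | 2.779
sg -1 turn [ 0.1235 -0.5117 -0.3678] | 0.642
shift cm [36.16 29.5   2.53]
```

```bash
python3 -m jog '[{"grip":-1,"tz":4},{"grip":-1,"tz":4},{"grip":-1,"tx":3.0,"ty":2.6,"ax":0.0124,"ay":-0.0512,"az":-0.0368},{"grip":-1,"tx":3.0,"ty":2.6,"ax":0.0124,"ay":-0.0512,"az":-0.0368},{"grip":-1,"tx":3.0,"ty":2.6,"ax":0.0124,"ay":-0.0512,"az":-0.0368},{"grip":-1,"tx":3.0,"ty":2.6,"ax":0.0124,"ay":-0.0512,"az":-0.0368},{"grip":-1,"tx":3.0,"ty":2.6,"ax":0.0124,"ay":-0.0512,"az":-0.0368},{"grip":-1,"tx":3.0,"ty":2.6,"ax":0.0124,"ay":-0.0512,"az":-0.0368}]'
python3 -m jog '[{"grip":-1,"tx":3.0,"ty":2.6,"ax":0.0124,"ay":-0.0512,"az":-0.0368},{"grip":-1,"tx":3.0,"ty":2.6,"ax":0.0124,"ay":-0.0512,"az":-0.0368},{"grip":-1,"tx":3.0,"ty":2.6,"ax":0.0124,"ay":-0.0512,"az":-0.0368},{"grip":-1,"tx":3.0,"ty":2.6,"ax":0.0124,"ay":-0.0512,"az":-0.0368},{"grip":-1,"tx":3.0,"ty":2.6},{"grip":-1},{"grip":-1},{"grip":-1}]'
python3 - <<'E'
from h import *; from workcell import env
rep(env); need(env,J(.11,0,.11),-n,Y)
E
```

```text
t 0.1 jig [-0.2289 -0.2755  0.2764] F(u,y,n) [0.23 0.3  0.33] w 1.004 q [-1.27  0.05  0.1   1.62 -0.    1.44] 
x [-0.5    0.002 -0.866] z [ 0.317 -0.93  -0.185]
sg 1 turn [-0.7098 -0.1773  2.6812] | 2.779
sg -1 turn [ 0.1235 -0.5117 -0.3678] | 0.642
shift cm [36.16 29.5   2.53]invalid input at $[0]: expected keys grip, tx, ty, tz, ax, ay, az
invalid input at $[0]: expected keys grip, tx, ty, tz, ax, ay, az
```

All keys are required in every row.

```bash
python3 -m jog '[{"grip":-1,"tx":0,"ty":0,"tz":4,"ax":0,"ay":0,"az":0},{"grip":-1,"tx":0,"ty":0,"tz":4,"ax":0,"ay":0,"az":0},{"grip":-1,"tx":3.0,"ty":2.6,"tz":0,"ax":0.0124,"ay":-0.0512,"az":-0.0368},{"grip":-1,"tx":3.0,"ty":2.6,"tz":0,"ax":0.0124,"ay":-0.0512,"az":-0.0368},{"grip":-1,"tx":3.0,"ty":2.6,"tz":0,"ax":0.0124,"ay":-0.0512,"az":-0.0368},{"grip":-1,"tx":3.0,"ty":2.6,"tz":0,"ax":0.0124,"ay":-0.0512,"az":-0.0368},{"grip":-1,"tx":3.0,"ty":2.6,"tz":0,"ax":0.0124,"ay":-0.0512,"az":-0.0368},{"grip":-1,"tx":3.0,"ty":2.6,"tz":0,"ax":0.0124,"ay":-0.0512,"az":-0.0368}]'
python3 -m jog '[{"grip":-1,"tx":3.0,"ty":2.6,"tz":0,"ax":0.0124,"ay":-0.0512,"az":-0.0368},{"grip":-1,"tx":3.0,"ty":2.6,"tz":0,"ax":0.0124,"ay":-0.0512,"az":-0.0368},{"grip":-1,"tx":3.0,"ty":2.6,"tz":0,"ax":0.0124,"ay":-0.0512,"az":-0.0368},{"grip":-1,"tx":3.0,"ty":2.6,"tz":0,"ax":0.0124,"ay":-0.0512,"az":-0.0368},{"grip":-1,"tx":3.0,"ty":2.6,"tz":0,"ax":0,"ay":0,"az":0},{"grip":-1,"tx":0,"ty":0,"tz":0,"ax":0,"ay":0,"az":0},{"grip":-1,"tx":0,"ty":0,"tz":0,"ax":0,"ay":0,"az":0},{"grip":-1,"tx":0,"ty":0,"tz":0,"ax":0,"ay":0,"az":0}]'
python3 - <<'E'
from h import *; from workcell import env,eyes
rep(env); need(env,J(.11,0,.11),-n,Y)
d=eyes.get_image('wrist'); cv2.imwrite('pics/w1.png',d['color'][:,:,::-1]); np.savez('pics/w1.npz',**d,**{k:env.state()[k] for k in('eef_pos','tool_rot')}); print(d['hand_eye'].round(3).tolist())
E
```

```text
time: 0.9
eef_pos: [0.3992, -0.3203, 0.2755]
tool_rot: [0.618, 0.522, 0.465, -0.36]
force: [-0.2, -0.5, -0.0]
width: 1.006
time: 1.7
eef_pos: [0.5478, -0.192, 0.2757]
tool_rot: [0.621, 0.603, 0.369, -0.338]
force: [0.1, 0.2, 0.4]
width: 0.998
t 1.7 jig [ 0.1096 -0.0085  0.1742] F(u,y,n) [0.24 0.21 0.27] w 0.998 q [-0.65 -0.33 -0.19  1.29  0.33  2.51] 
x [-0.001 -0.002 -1.   ] z [-0.001 -1.     0.002]
sg 1 turn [ 1.5672  0.0796 -2.7204] | 3.141
sg -1 turn [ 0.0014 -0.0007  0.002 ] | 0.002
shift cm [ 3.19  1.02 -5.54]
[[-0.0, 0.318, -0.948, -0.177], [-0.0, 0.948, 0.318, 0.081], [1.0, 0.0, 0.0, -0.001], [0.0, 0.0, 0.0, 1.0]]
```

View pics/w1.png

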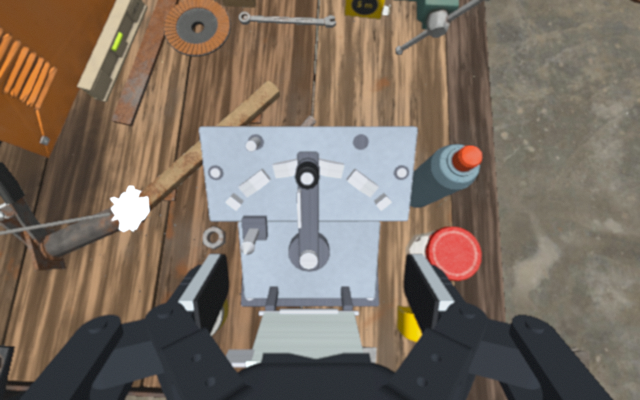

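The wrist view shows the knob top at about (307,178), the pivot cap at (309,259), and the peg at (255,142) with no hole or plug confusion. I'll check these against my jig pose.

```bash
cat >> h.py <<'E'
def wcam(f):
    d=load(f); M=rm(d['tool_rot']); H=d['hand_eye']; d['rotation']=M@H[:3,:3]; d['position']=d['eef_pos']+M@H[:3,3]; return d
def onn(d,uv,c):
    p,v=ray(d,uv); q=(p-piv)@B; w=v@B; return q+w*(c-q[2])/w[2]
E
python3 - <<'E'
from h import *; from workcell import env
d=wcam('pics/w1.npz')
for nm,uv,c in(('knob',(307,178),.066),('piv',(309,259),.035),('peg',(258,145),.029),('TL',(201,128),0),('TR',(416,127),0),('plugL',(216,173),0.002),('plugR',(402,172),.002),('flapmid',(307,352),.139)): print(nm,onn(d,uv,c).round(4))
need(env,J(.11,0,.045),-n,Y); print(n)
E
```

```text
knob [0.1115 0.0004 0.066 ]
piv [ 0.0045 -0.      0.035 ]
peg [0.1374 0.0526 0.029 ]
TL [0.1519 0.1209 0.    ]
TR [ 0.1524 -0.1213  0.    ]
plugL [0.1002 0.1089 0.002 ]
plugR [ 0.1008 -0.1095  0.002 ]
flapmid [-0.0275  0.0002  0.139 ]
sg 1 turn [ 1.5672  0.0789 -2.7196] | 3.14
sg -1 turn [ 0.0014 -0.0005  0.0028] | 0.003
shift cm [  6.44   1.23 -11.19]
[-0.499301   -0.02642942  0.8660254 ]
```

```bash
python3 -m jog '[{"grip":-1,"tx":-0.05,"ty":0.85,"tz":0,"ax":0,"ay":0,"az":0},{"grip":-1,"tx":0,"ty":0,"tz":0,"ax":0,"ay":0,"az":0},{"grip":-1,"tx":1.68,"ty":0.1,"tz":-2.85,"ax":0,"ay":0,"az":0},{"grip":-1,"tx":1.68,"ty":0.1,"tz":-2.85,"ax":0,"ay":0,"az":0},{"grip":-1,"tx":1.68,"ty":0.1,"tz":-2.85,"ax":0,"ay":0,"az":0},{"grip":-1,"tx":0.84,"ty":0.05,"tz":-1.43,"ax":0,"ay":0,"az":0},{"grip":-1,"tx":0.84,"ty":0.05,"tz":-1.43,"ax":0,"ay":0,"az":0},{"grip":-1,"tx":0,"ty":0,"tz":0,"ax":0,"ay":0,"az":0}]'
python3 - <<'E'
from h import *; from workcell import env
rep(env)
E
python3 -m jog '[{"grip":0.2,"tx":0,"ty":0,"tz":0,"ax":0,"ay":0,"az":0},{"grip":0.4,"tx":0,"ty":0,"tz":0,"ax":0,"ay":0,"az":0},{"grip":0.6,"tx":0,"ty":0,"tz":0,"ax":0,"ay":0,"az":0},{"grip":0.8,"tx":0,"ty":0,"tz":0,"ax":0,"ay":0,"az":0},{"grip":1,"tx":0,"ty":0,"tz":0,"ax":0,"ay":0,"az":0},{"grip":1,"tx":0,"ty":0,"tz":0,"ax":0,"ay":0,"az":0},{"grip":1,"tx":0,"ty":0,"tz":0,"ax":0,"ay":0,"az":0},{"grip":1,"tx":0,"ty":0,"tz":0,"ax":0,"ay":0,"az":0}]'
python3 - <<'E'
from h import *; from workcell import env
rep(env)
E
```

```text
time: 2.55
eef_pos: [0.6135, -0.1782, 0.158]
tool_rot: [0.62, 0.603, 0.371, -0.339]
force: [-0.6, -0.3, -0.1]
width: 0.999
t 2.55 jig [0.1083 0.0019 0.0391] F(u,y,n) [-0.55 -0.31  0.24] w 0.999 q [-0.54 -0.2  -0.32  1.01  0.28  2.61] 
x [-0.005  0.001 -1.   ] z [-0.002 -1.    -0.001]
time: 3.35
eef_pos: [0.6149, -0.1789, 0.1619]
tool_rot: [0.622, 0.603, 0.369, -0.338]
force: [-1.1, 0.5, -0.5]
width: 0.002
t 3.35 jig [0.1114 0.0011 0.0418] F(u,y,n) [-1.18  0.6   0.14] w 0.002 q [-0.54 -0.2  -0.32  1.01  0.28  2.61] 
x [ 0.    -0.002 -1.   ] z [-0.    -1.     0.002]
```

Run:
```python
from h import *; from workcell import env,eyes
st=env.state(); d=eyes.get_image('wrist'); np.savez('pics/w2.npz',**d,**{k:st[k] for k in('eef_pos','tool_rot')})
e=eyes.get_image('scene'); np.savez('pics/s2.npz',**e)
a=cv2.resize(d['color'][60:360,120:520],(800,600))[:300] if 0 else cv2.resize(d['color'][80:380,160:480],(400,375))
b=cv2.resize(e['color'][110:300,200:400],(395,375),interpolation=2)
cv2.imwrite('pics/v2.png',np.hstack([a,b])[:,:,::-1])
```

```text
(no output)
```

View pics/v2.png

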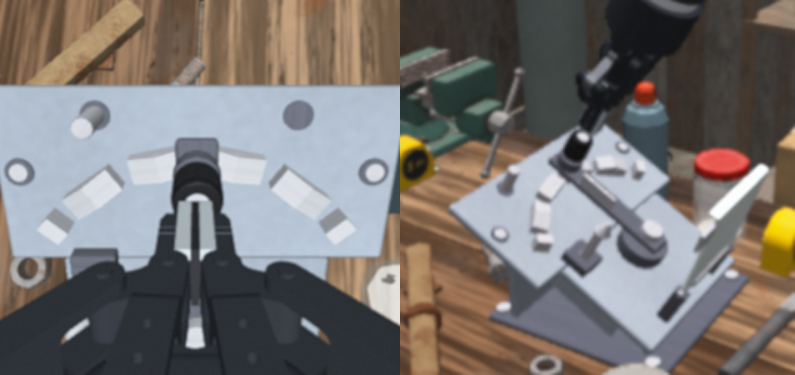

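Run:
```python
from h import *; from workcell import env
d=wcam('pics/w2.npz'); s=load('pics/s2.npz')
tc=d['eef_pos']; M=rm(d['tool_rot'])
for nm,P in(('tcp',tc),('pinch',tc-.019*M[:,0]),('knobtop',J(.11,0,.066)),('knobbot',J(.11,0,.04)),('pivcap',J(0,0,.035))):
    a=proj(d,P)[0];b=proj(s,P)[0]; print(nm,a.round(1),((a-[160,80])*1.25).round(), b.round(1),((b-[200,110])*1.975).round())
e=cv2.resize(s['color'][150:230,265:345],(560,560),interpolation=2); cv2.imwrite('pics/v3.png',e[:,:,::-1]); print(env.pinch_z)
```

```text
tcp [317.6 226.7] [197. 183.] [287.7 188.1] [173. 154.]
pinch [317.7 240.6] [197. 201.] [291.3 181.5] [180. 141.]
knobtop [319.8 247.1] [200. 209.] [293.2 180. ] [184. 138.]
knobbot [319.2 227.6] [199. 184.] [288.2 188.9] [174. 156.]
pivcap [318.7 355.8] [198. 345.] [328.7 226.2] [254. 230.]
0.0187
```

View pics/v3.png

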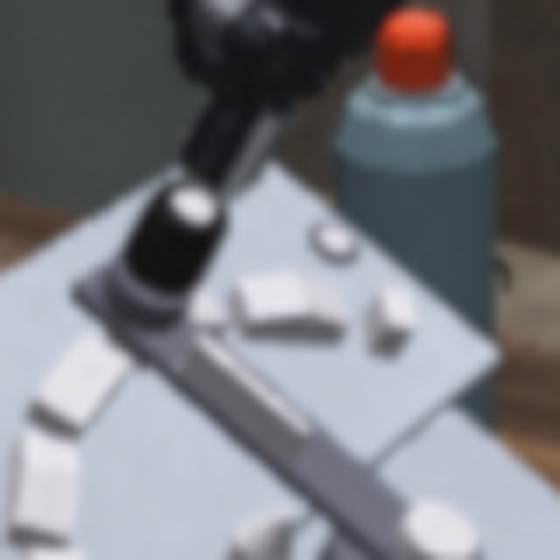

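Run:
```python
from h import *
d=wcam('pics/w1.npz'); M=rm(d['tool_rot'])
for x in (0,-.013,-.03,-.043,-.06):
  print(x,[proj(d,d['eef_pos']+M@np.array([x,y,z]))[0].round(0).tolist() for y in(-.011,.011) for z in(-.0425,0,.0425)])
e=load('pics/w2.npz')['color'][180:320,230:410]; cv2.imwrite('pics/v4.png',cv2.resize(e,(720,560),interpolation=2)[:,:,::-1])
```

```text
0 [[251.0, 242.0], [318.0, 242.0], [384.0, 242.0], [249.0, 211.0], [318.0, 210.0], [386.0, 210.0]]
-0.013 [[247.0, 252.0], [318.0, 252.0], [388.0, 252.0], [244.0, 219.0], [318.0, 219.0], [391.0, 219.0]]
-0.03 [[241.0, 268.0], [318.0, 268.0], [395.0, 268.0], [237.0, 231.0], [318.0, 231.0], [398.0, 231.0]]
-0.043 [[235.0, 282.0], [318.0, 282.0], [401.0, 282.0], [231.0, 243.0], [318.0, 243.0], [405.0, 243.0]]
-0.06 [[225.0, 304.0], [318.0, 304.0], [411.0, 304.0], [221.0, 261.0], [318.0, 261.0], [416.0, 261.0]]
```

View pics/v4.png

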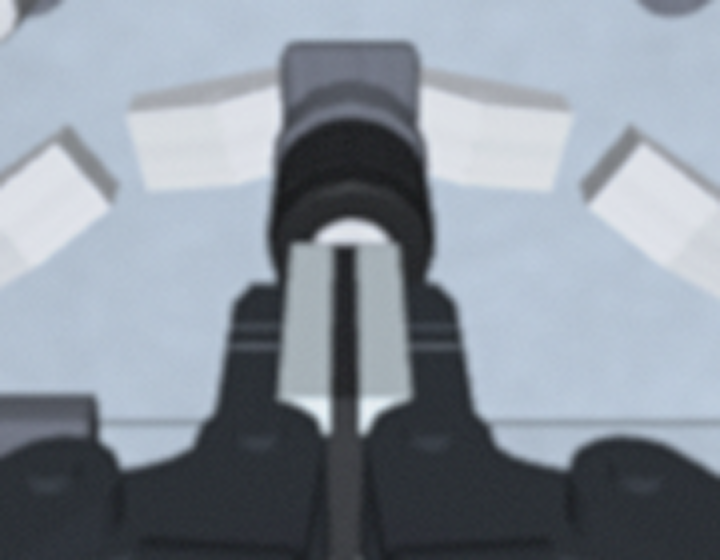

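The fingers shut just above the knob cap. Both views put the visible fingertips about 40 mm behind the reported TCP, so I go lower by about 38 mm, open, with force checks.

```bash
python3 -m jog '[{"grip":-1,"tx":0,"ty":0,"tz":0,"ax":0,"ay":0,"az":0},{"grip":-1,"tx":0,"ty":0,"tz":0,"ax":0,"ay":0,"az":0},{"grip":-1,"tx":0,"ty":-0.05,"tz":0,"ax":0,"ay":0,"az":0},{"grip":-1,"tx":0,"ty":0,"tz":0,"ax":0,"ay":0,"az":0},{"grip":-1,"tx":0.5,"ty":0.03,"tz":-0.87,"ax":0,"ay":0,"az":0},{"grip":-1,"tx":0.5,"ty":0.03,"tz":-0.87,"ax":0,"ay":0,"az":0},{"grip":-1,"tx":0,"ty":0,"tz":0,"ax":0,"ay":0,"az":0},{"grip":-1,"tx":0,"ty":0,"tz":0,"ax":0,"ay":0,"az":0}]'
python3 -m jog '[{"grip":-1,"tx":0.3,"ty":0.02,"tz":-0.5,"ax":0,"ay":0,"az":0},{"grip":-1,"tx":0.3,"ty":0.02,"tz":-0.5,"ax":0,"ay":0,"az":0},{"grip":-1,"tx":0.3,"ty":0,"tz":-0.55,"ax":0,"ay":0,"az":0},{"grip":-1,"tx":0,"ty":0,"tz":0,"ax":0,"ay":0,"az":0},{"grip":0,"tx":0,"ty":0,"tz":0,"ax":0,"ay":0,"az":0},{"grip":0.3,"tx":0,"ty":0,"tz":0,"ax":0,"ay":0,"az":0},{"grip":0.3,"tx":0,"ty":0,"tz":0,"ax":0,"ay":0,"az":0},{"grip":0.3,"tx":0,"ty":0,"tz":0,"ax":0,"ay":0,"az":0}]'
python3 - <<'E'
from h import *; from workcell import env,eyes
rep(env)
st=env.state(); d=eyes.get_image('wrist'); np.savez('pics/w3.npz',**d,**{k:st[k] for k in('eef_pos','tool_rot')})
e=eyes.get_image('scene'); np.savez('pics/s3.npz',**e)
a=cv2.resize(d['color'][160:320,220:420],(400,320),interpolation=2)
b=cv2.resize(e['color'][140:220,245:345],(400,320),interpolation=2)
cv2.imwrite('pics/v5.png',np.hstack([a,b])[:,:,::-1])
E
```

```text
time: 4.25
eef_pos: [0.6245, -0.1784, 0.143]
tool_rot: [0.621, 0.603, 0.37, -0.338]
force: [-0.7, 0.7, 0.3]
width: 1.001
time: 5.05
eef_pos: [0.6341, -0.1786, 0.1294]
tool_rot: [0.622, 0.603, 0.369, -0.338]
force: [0.3, -0.1, 0.1]
width: 0.357
t 5.05 jig [0.1118 0.0004 0.0041] F(u,y,n) [ 0.29 -0.09 -0.07] w 0.357 q [-0.52 -0.15 -0.34  0.93  0.27  2.63] 
x [ 0.001 -0.002 -1.   ] z [-0.    -1.     0.002]
```

View pics/v5.png

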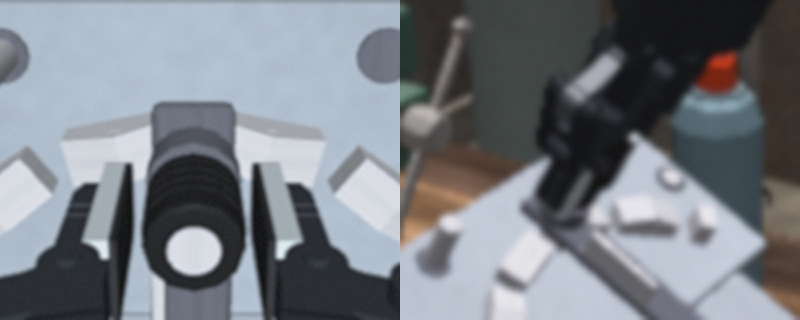

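The pads now straddle the knob, with tips near its underside. I raise 2.5 mm to clear the housing, then close.

```bash
python3 -m jog '[{"grip":0.3,"tx":-0.12,"ty":0,"tz":0.22,"ax":0,"ay":0,"az":0},{"grip":0.4,"tx":0,"ty":0,"tz":0,"ax":0,"ay":0,"az":0},{"grip":0.6,"tx":0,"ty":0,"tz":0,"ax":0,"ay":0,"az":0},{"grip":1,"tx":0,"ty":0,"tz":0,"ax":0,"ay":0,"az":0},{"grip":1,"tx":0,"ty":0,"tz":0,"ax":0,"ay":0,"az":0},{"grip":1,"tx":0,"ty":0,"tz":0,"ax":0,"ay":0,"az":0},{"grip":1,"tx":0,"ty":0,"tz":0,"ax":0,"ay":0,"az":0},{"grip":1,"tx":0,"ty":0,"tz":0,"ax":0,"ay":0,"az":0}]'
python3 - <<'E'
from h import *; from workcell import env
rep(env)
E
```

```text
time: 5.95
eef_pos: [0.6329, -0.1788, 0.132]
tool_rot: [0.622, 0.603, 0.369, -0.338]
force: [-5.0, 0.2, 5.8]
width: 0.258
t 5.95 jig [0.112  0.0003 0.0069] F(u,y,n) [-1.42  0.51  7.54] w 0.258 q [-0.52 -0.15 -0.34  0.93  0.27  2.63] 
x [ 0.001 -0.002 -1.   ] z [-0.    -1.     0.002]
```

```bash
python3 -m jog '[{"grip":1,"tx":-0.195,"ty":-0.01,"tz":0.337,"ax":0,"ay":0,"az":0},{"grip":1,"tx":-0.195,"ty":-0.01,"tz":0.337,"ax":0,"ay":0,"az":0},{"grip":1,"tx":-0.195,"ty":-0.01,"tz":0.337,"ax":0,"ay":0,"az":0},{"grip":1,"tx":-0.195,"ty":-0.01,"tz":0.337,"ax":0,"ay":0,"az":0},{"grip":1,"tx":0,"ty":0,"tz":0,"ax":0,"ay":0,"az":0},{"grip":1,"tx":0,"ty":0,"tz":0,"ax":0,"ay":0,"az":0},{"grip":1,"tx":0,"ty":0,"tz":0,"ax":0,"ay":0,"az":0},{"grip":1,"tx":0,"ty":0,"tz":0,"ax":0,"ay":0,"az":0}]'
python3 - <<'E'
from h import *; from workcell import env
rep(env)
r=.112
for k in range(6):
    a,b=np.radians(4*k),np.radians(4*k+4)
    print((B@np.array([np.cos(b)-np.cos(a),np.sin(b)-np.sin(a),0])*r*100).round(3))
print((n*np.radians(4)).round(4))
E
```

```text
time: 6.75
eef_pos: [0.626, -0.1786, 0.1433]
tool_rot: [0.622, 0.603, 0.369, -0.337]
force: [9.0, -1.4, -5.3]
width: 0.256
t 6.75 jig [0.1117 0.0009 0.0202] F(u,y,n) [ 5.01 -1.84 -9.05] w 0.256 q [-0.53 -0.17 -0.33  0.96  0.28  2.62] 
x [ 0.001 -0.001 -1.   ] z [ 0.001 -1.     0.001]
[-0.065  0.779 -0.014]
[-0.112  0.773 -0.041]
[-0.158  0.763 -0.068]
[-0.204  0.749 -0.095]
[-0.248  0.731 -0.121]
[-0.292  0.71  -0.146]
[-0.0349 -0.0018  0.0605]
```

```bash
python3 -m jog '[{"grip":1,"tx":-0.08,"ty":0,"tz":0.13,"ax":0,"ay":0,"az":0},{"grip":1,"tx":0,"ty":0,"tz":0,"ax":0,"ay":0,"az":0},{"grip":1,"tx":0,"ty":0,"tz":0,"ax":0,"ay":0,"az":0},{"grip":1,"tx":0,"ty":0,"tz":0,"ax":0,"ay":0,"az":0},{"grip":1,"tx":0,"ty":0,"tz":0,"ax":0,"ay":0,"az":0},{"grip":1,"tx":0,"ty":0,"tz":0,"ax":0,"ay":0,"az":0},{"grip":1,"tx":0,"ty":0,"tz":0,"ax":0,"ay":0,"az":0},{"grip":1,"tx":0,"ty":0,"tz":0,"ax":0,"ay":0,"az":0}]'
python3 - <<'E'
from h import *; from workcell import env
rep(env)
E
```

```text
time: 7.55
eef_pos: [0.6253, -0.1785, 0.1446]
tool_rot: [0.622, 0.603, 0.369, -0.337]
force: [8.3, -0.8, -5.1]
width: 0.256
t 7.55 jig [0.1117 0.0009 0.0216] F(u,y,n) [ 4.6  -1.23 -8.6 ] w 0.256 q [-0.53 -0.18 -0.33  0.96  0.28  2.62] 
x [ 0.001 -0.001 -1.   ] z [ 0.001 -1.     0.001]
```

```bash
python3 -m jog '[{"grip":1,"tx":-0.035,"ty":0,"tz":0.06,"ax":0,"ay":0,"az":0},{"grip":1,"tx":-0.065,"ty":0.779,"tz":-0.014,"ax":-0.0349,"ay":-0.0018,"az":0.0605},{"grip":1,"tx":-0.112,"ty":0.773,"tz":-0.041,"ax":-0.0349,"ay":-0.0018,"az":0.0605},{"grip":1,"tx":-0.158,"ty":0.763,"tz":-0.068,"ax":-0.0349,"ay":-0.0018,"az":0.0605},{"grip":1,"tx":-0.204,"ty":0.749,"tz":-0.095,"ax":-0.0349,"ay":-0.0018,"az":0.0605},{"grip":1,"tx":-0.248,"ty":0.731,"tz":-0.121,"ax":-0.0349,"ay":-0.0018,"az":0.0605},{"grip":1,"tx":-0.292,"ty":0.71,"tz":-0.146,"ax":-0.0349,"ay":-0.0018,"az":0.0605},{"grip":1,"tx":0,"ty":0,"tz":0,"ax":0,"ay":0,"az":0}]'
python3 -m jog '[{"grip":1,"tx":0,"ty":0,"tz":0,"ax":0,"ay":0,"az":0},{"grip":1,"tx":0,"ty":0,"tz":0,"ax":0,"ay":0,"az":0},{"grip":1,"tx":0,"ty":0,"tz":0,"ax":0,"ay":0,"az":0},{"grip":1,"tx":0,"ty":0,"tz":0,"ax":0,"ay":0,"az":0},{"grip":1,"tx":0,"ty":0,"tz":0,"ax":0,"ay":0,"az":0},{"grip":1,"tx":0,"ty":0,"tz":0,"ax":0,"ay":0,"az":0},{"grip":1,"tx":0,"ty":0,"tz":0,"ax":0,"ay":0,"az":0},{"grip":1,"tx":0,"ty":0,"tz":0,"ax":0,"ay":0,"az":0}]'
python3 - <<'E'
from h import *; from workcell import env
rep(env); p=(env.state()['eef_pos']-piv)@B; print(np.degrees(np.arctan2(p[1],p[0])),np.hypot(p[0],p[1]))
E
```

```text
time: 8.35
eef_pos: [0.6134, -0.1327, 0.1398]
tool_rot: [0.734, 0.459, 0.432, -0.252]
force: [8.4, -0.9, -6.8]
width: 0.256
time: 9.15
eef_pos: [0.6136, -0.133, 0.1398]
tool_rot: [0.734, 0.46, 0.432, -0.252]
force: [8.3, 0.4, -5.7]
width: 0.256
t 9.15 jig [0.1014 0.047  0.0221] F(u,y,n) [ 4.4  -0.08 -9.09] w 0.256 q [-0.46 -0.25 -0.41  0.95  0.25  2.27] 
x [ 0.001  0.    -1.   ] z [ 0.408 -0.913  0.   ]
24.863891396918437 0.11172501868880674
```

```bash
python3 -m jog '[{"grip":1,"tx":0.03,"ty":-0.07,"tz":0.015,"ax":0,"ay":0,"az":0},{"grip":1,"tx":0,"ty":0,"tz":0,"ax":0,"ay":0,"az":0},{"grip":1,"tx":0.175,"ty":0.01,"tz":-0.303,"ax":0,"ay":0,"az":0},{"grip":1,"tx":0.175,"ty":0.01,"tz":-0.303,"ax":0,"ay":0,"az":0},{"grip":1,"tx":0.175,"ty":0.01,"tz":-0.303,"ax":0,"ay":0,"az":0},{"grip":1,"tx":0.175,"ty":0.01,"tz":-0.303,"ax":0,"ay":0,"az":0},{"grip":1,"tx":0,"ty":0,"tz":0,"ax":0,"ay":0,"az":0},{"grip":1,"tx":0,"ty":0,"tz":0,"ax":0,"ay":0,"az":0}]'
python3 - <<'E'
from h import *; from workcell import env
rep(env); p=(env.state()['eef_pos']-piv)@B; print(np.degrees(np.arctan2(p[1],p[0])),np.hypot(p[0],p[1]))
E
```

```text
time: 9.95
eef_pos: [0.6207, -0.1334, 0.1283]
tool_rot: [0.734, 0.46, 0.432, -0.253]
force: [5.0, -0.8, -3.0]
width: 0.258
t 9.95 jig [0.1017 0.0463 0.0086] F(u,y,n) [ 2.82 -1.05 -5.1 ] w 0.258 q [-0.45 -0.23 -0.41  0.92  0.25  2.27] 
x [ 0.001 -0.    -1.   ] z [ 0.408 -0.913  0.   ]
24.45334892209562 0.11175273061092135
```

```bash
python3 -m jog '[{"grip":1,"tx":0.09,"ty":0,"tz":-0.16,"ax":0,"ay":0,"az":0},{"grip":1,"tx":0,"ty":0,"tz":0,"ax":0,"ay":0,"az":0},{"grip":-1,"tx":0,"ty":0,"tz":0,"ax":0,"ay":0,"az":0},{"grip":-1,"tx":0,"ty":0,"tz":0,"ax":0,"ay":0,"az":0},{"grip":-1,"tx":0,"ty":0,"tz":0,"ax":0,"ay":0,"az":0},{"grip":-1,"tx":0,"ty":0,"tz":0,"ax":0,"ay":0,"az":0},{"grip":-1,"tx":-1.5,"ty":-0.08,"tz":2.6,"ax":0,"ay":0,"az":0},{"grip":-1,"tx":-1.5,"ty":-0.08,"tz":2.6,"ax":0,"ay":0,"az":0}]'
python3 -m jog '[{"grip":-1,"tx":-2,"ty":-0.1,"tz":3.46,"ax":0,"ay":0,"az":0},{"grip":1,"tx":-1,"ty":-0.05,"tz":1.73,"ax":0.03,"ay":0.002,"az":-0.06},{"grip":1,"tx":0,"ty":0,"tz":0,"ax":0.0349,"ay":0.0018,"az":-0.0605},{"grip":1,"tx":0,"ty":0,"tz":0,"ax":0.0349,"ay":0.0018,"az":-0.0605},{"grip":1,"tx":0,"ty":0,"tz":0,"ax":0.0349,"ay":0.0018,"az":-0.0605},{"grip":1,"tx":0,"ty":0,"tz":0,"ax":0.0349,"ay":0.0018,"az":-0.0605},{"grip":1,"tx":0,"ty":0,"tz":0,"ax":0.0349,"ay":0.0018,"az":-0.0605},{"grip":1,"tx":0,"ty":0,"tz":0,"ax":0,"ay":0,"az":0}]'
python3 - <<'E'
from h import *; from workcell import env,eyes
rep(env)
st=env.state(); d=eyes.get_image('wrist'); np.savez('pics/w4.npz',**d,**{k:st[k] for k in('eef_pos','tool_rot')})
e=eyes.get_image('scene'); np.savez('pics/s4.npz',**e)
a=cv2.resize(d['color'][80:360,160:480],(400,350))
b=cv2.resize(e['color'][140:280,225:385],(400,350),interpolation=2)
cv2.imwrite('pics/v6.png',np.hstack([a,b])[:,:,::-1])
E
```

```text
time: 10.75
eef_pos: [0.5899, -0.1352, 0.1789]
tool_rot: [0.733, 0.46, 0.432, -0.254]
force: [0.4, -1.0, 0.7]
width: 0.997
time: 11.55
eef_pos: [0.5611, -0.1373, 0.2323]
tool_rot: [0.623, 0.601, 0.369, -0.339]
force: [0.2, -0.5, -0.3]
width: -0.001
t 11.55 jig [0.102  0.0455 0.1285] F(u,y,n) [ 0.02 -0.53 -0.34] w -0.001 q [-0.52 -0.38 -0.32  1.18  0.27  2.63] 
x [-0.002 -0.006 -1.   ] z [ 0.003 -1.     0.006]
```

View pics/v6.png

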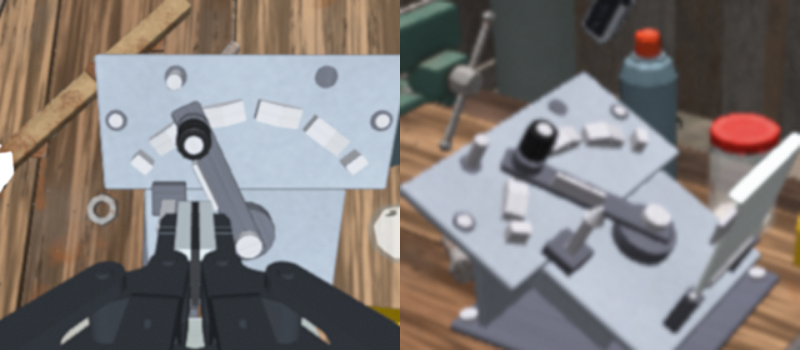

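The arm lies at the peg's notch; knob cap at crop (193,146) wrist and (146,129) scene. I check the knob height while moving back over the guard to its robot side.

```bash
python3 - <<'E'
from h import *
d=wcam('pics/w4.npz'); s=load('pics/s4.npz')
P,e=tri(d,(160+193*.8,80+146*.8),s,(225+146*.4,140+129*.4)); q=(P-piv)@B; print('knobtop',q.round(4),e,np.degrees(np.arctan2(q[1],q[0])))
K=J(.1005,.0447,.066); print(proj(d,K),proj(s,K),'if 4mm out',proj(s,K+.004*n))
E
python3 -m jog '[{"grip":1,"tx":-0.75,"ty":-0.04,"tz":1.3,"ax":0,"ay":0,"az":0},{"grip":1,"tx":-3.47,"ty":-1.1,"tz":-2.03,"ax":0,"ay":0,"az":0},{"grip":1,"tx":-3.47,"ty":-1.1,"tz":-2.03,"ax":0,"ay":0,"az":0},{"grip":1,"tx":-3.47,"ty":-1.1,"tz":-2.03,"ax":0,"ay":0,"az":0},{"grip":1,"tx":-3.47,"ty":-1.1,"tz":-2.03,"ax":0,"ay":0,"az":0},{"grip":1,"tx":-3.47,"ty":-1.1,"tz":-2.03,"ax":0,"ay":0,"az":0},{"grip":1,"tx":0,"ty":0,"tz":0,"ax":0,"ay":0,"az":0},{"grip":1,"tx":0,"ty":0,"tz":0,"ax":0,"ay":0,"az":0}]'
python3 - <<'E'
from h import *; from workcell import env
rep(env)
E
```

```text
knobtop [0.1007 0.0472 0.0679] 0.0008012959568197952 25.098895107444058
[[317.62278395 196.66336436]] [[283.63646225 191.81609309]] if 4mm out [[284.41970496 190.38169251]]
time: 12.45
eef_pos: [0.3798, -0.1934, 0.1433]
tool_rot: [0.623, 0.601, 0.368, -0.34]
force: [0.6, -0.2, 0.0]
width: 0.002
t 12.45 jig [-0.1018 -0.001   0.1435] F(u,y,n) [ 0.49 -0.25 -0.26] w 0.002 q [-1.01 -0.72 -0.68  1.33  0.45  2.14] 
x [-0.001 -0.007 -1.   ] z [ 0.001 -1.     0.007]
```

The knob is home: the scene projection matches to 0.3 px. Next I go down behind the flap and advance to contact.

```bash
python3 -m jog '[{"grip":1,"tx":1.05,"ty":0.06,"tz":-1.83,"ax":0,"ay":0,"az":0},{"grip":1,"tx":1.05,"ty":0.06,"tz":-1.83,"ax":0,"ay":0,"az":0},{"grip":1,"tx":1.05,"ty":0.06,"tz":-1.83,"ax":0,"ay":0,"az":0},{"grip":1,"tx":0.865,"ty":0.046,"tz":0.5,"ax":0,"ay":0,"az":0},{"grip":1,"tx":0.865,"ty":0.046,"tz":0.5,"ax":0,"ay":0,"az":0},{"grip":1,"tx":0.865,"ty":0.046,"tz":0.5,"ax":0,"ay":0,"az":0},{"grip":1,"tx":0.865,"ty":0.046,"tz":0.5,"ax":0,"ay":0,"az":0},{"grip":1,"tx":0.865,"ty":0.046,"tz":0.5,"ax":0,"ay":0,"az":0}]'
python3 - <<'E'
from h import *; from workcell import env,eyes
rep(env)
h=np.array([-.065,.046]); r=.075; p=None
for th in np.arange(1.3,-.01,-.1083):
    c=h+r*np.array([np.cos(th),np.sin(th)])+.0025*np.array([-np.sin(th),np.cos(th)])
    t=c-[.011,.040]
    w=J(t[0],0,t[1])
    print(round(th,2),'tcp u,n',t.round(4),'' if p is None else ((w-p)*100).round(2)); p=w
e=eyes.get_image('scene'); np.savez('pics/s5.npz',**e)
cv2.imwrite('pics/v7.png',cv2.resize(e['color'][100:280,240:420],(600,600),interpolation=2)[:,:,::-1])
E
```

```text
time: 13.25
eef_pos: [0.4558, -0.1888, 0.1149]
tool_rot: [0.623, 0.6, 0.369, -0.339]
force: [-1.3, -0.1, -1.6]
width: 0.001
t 13.25 jig [-0.0502 -0.0004  0.0808] F(u,y,n) [-1.92 -0.06 -0.7 ] w 0.001 q [-0.8  -0.57 -0.66  1.11  0.38  2.35] 
x [-0.002 -0.006 -1.   ] z [ 0.003 -1.     0.006]
1.3 tcp u,n [-0.0583  0.0789] 
1.19 tcp u,n [-0.0506  0.0766] [0.79 0.04 0.19]
1.08 tcp u,n [-0.0431  0.0734] [0.8  0.04 0.1 ]
0.98 tcp u,n [-0.036   0.0695] [0.81 0.04 0.01]
0.87 tcp u,n [-0.0294  0.0648] [ 0.81  0.04 -0.08]
0.76 tcp u,n [-0.0233  0.0594] [ 0.79  0.04 -0.16]
0.65 tcp u,n [-0.0178  0.0534] [ 0.77  0.04 -0.25]
0.54 tcp u,n [-0.013   0.0468] [ 0.74  0.04 -0.33]
0.43 tcp u,n [-0.009   0.0398] [ 0.7   0.04 -0.41]
0.33 tcp u,n [-0.0057  0.0323] [ 0.65  0.03 -0.48]
0.22 tcp u,n [-0.0033  0.0246] [ 0.6   0.03 -0.55]
0.11 tcp u,n [-0.0017  0.0166] [ 0.53  0.03 -0.61]
0.0 tcp u,n [-0.001   0.0085] [ 0.47  0.02 -0.67]
```

View pics/v7.png

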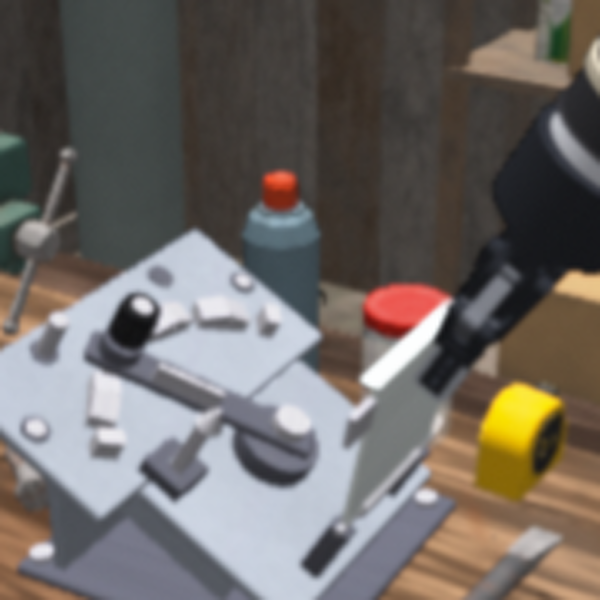

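The fingertips touch the middle of the flap's outer side (600×600 crop at (440,375)), with a 1.9 N reaction. I now follow the flap's arc.

```bash
python3 -m jog '[{"grip":1,"tx":0.82,"ty":0.04,"tz":0.06,"ax":0,"ay":0,"az":0},{"grip":1,"tx":0.83,"ty":0.04,"tz":-0.03,"ax":0,"ay":0,"az":0},{"grip":1,"tx":0.83,"ty":0.04,"tz":-0.12,"ax":0,"ay":0,"az":0},{"grip":1,"tx":0.81,"ty":0.04,"tz":-0.20,"ax":0,"ay":0,"az":0},{"grip":1,"tx":0.79,"ty":0.04,"tz":-0.29,"ax":0,"ay":0,"az":0},{"grip":1,"tx":0.76,"ty":0.04,"tz":-0.37,"ax":0,"ay":0,"az":0},{"grip":1,"tx":0.72,"ty":0.04,"tz":-0.45,"ax":0,"ay":0,"az":0},{"grip":1,"tx":0,"ty":0,"tz":0,"ax":0,"ay":0,"az":0}]'
python3 - <<'E'
from h import *; from workcell import env
rep(env)
E
```

```text
time: 14.1
eef_pos: [0.5108, -0.1851, 0.0984]
tool_rot: [0.623, 0.601, 0.37, -0.339]
force: [-0.6, -0.1, 0.1]
width: 0.0
t 14.1 jig [-0.0107  0.0004  0.039 ] F(u,y,n) [-0.44 -0.03  0.4 ] w 0.0 q [-0.69 -0.43 -0.61  0.99  0.34  2.46] 
x [-0.003 -0.004 -1.   ] z [ 0.003 -1.     0.004]
```

```bash
python3 -m jog '[{"grip":1,"tx":0.65,"ty":0.03,"tz":-0.48,"ax":0,"ay":0,"az":0},{"grip":1,"tx":0.6,"ty":0.03,"tz":-0.55,"ax":0,"ay":0,"az":0},{"grip":1,"tx":0,"ty":0,"tz":0,"ax":0,"ay":0,"az":0},{"grip":1,"tx":0,"ty":0,"tz":0,"ax":0,"ay":0,"az":0},{"grip":1,"tx":0,"ty":0,"tz":0,"ax":0,"ay":0,"az":0},{"grip":1,"tx":0,"ty":0,"tz":0,"ax":0,"ay":0,"az":0},{"grip":1,"tx":0,"ty":0,"tz":0,"ax":0,"ay":0,"az":0},{"grip":1,"tx":0,"ty":0,"tz":0,"ax":0,"ay":0,"az":0}]'
python3 - <<'E'
from h import *; from workcell import env,eyes
rep(env)
e=eyes.get_image('scene'); np.savez('pics/s6.npz',**e)
t=eyes.get_image('top')
h=(-.065,.046)
for th in (0,.1,.2,.3,.5,.8,1.2,1.7): print(th,[proj(e,J(h[0]+.095*np.cos(th),y,h[1]+.095*np.sin(th)))[0].round(0) for y in(.055,-.055)])
# bright flap/lip pixels: list left free corner candidates by bright neutral mask
g=e['color'].astype(int); m=((g.min(2)>215)).astype(np.uint8)
nn,_,st,ce=cv2.connectedComponentsWithStats(m)
for i in range(1,nn):
    if st[i,4]>15 and 230<ce[i][0]<420 and 100<ce[i][1]<300: print('bright',st[i],ce[i].round(0))
E
```

```text
time: 14.9
eef_pos: [0.523, -0.1853, 0.0895]
tool_rot: [0.623, 0.601, 0.369, -0.339]
force: [-1.0, -0.5, 0.7]
width: 0.0
t 14.9 jig [-0.0046 -0.0004  0.0252] F(u,y,n) [-0.52 -0.45  1.13] w 0.0 q [-0.67 -0.4  -0.61  0.95  0.33  2.48] 
x [-0.002 -0.006 -1.   ] z [ 0.002 -1.     0.006]
0 [array([304., 225.]), array([333., 202.])]
0.1 [array([307., 222.]), array([336., 199.])]
0.2 [array([309., 219.]), array([338., 196.])]
0.3 [array([312., 217.]), array([341., 194.])]
0.5 [array([319., 214.]), array([348., 190.])]
0.8 [array([332., 212.]), array([360., 188.])]
1.2 [array([351., 216.]), array([378., 191.])]
1.7 [array([374., 232.]), array([398., 205.])]
bright [300 189  10   6  42] [304. 191.]
bright [288 191   7   7  31] [291. 193.]
bright [ 308  197   63   61 1681] [338. 228.]
bright [269 212   7  13  74] [272. 218.]
bright [270 229   7   3  20] [273. 230.]
```

The flap is following (its bright region begins at x=308, θ≈0.2). Now I press down.

```bash
python3 -m jog '[{"grip":1,"tx":0.53,"ty":0.03,"tz":-0.61,"ax":0,"ay":0,"az":0},{"grip":1,"tx":0.47,"ty":0.02,"tz":-0.67,"ax":0,"ay":0,"az":0},{"grip":1,"tx":0,"ty":0,"tz":0,"ax":0,"ay":0,"az":0},{"grip":1,"tx":0,"ty":0,"tz":0,"ax":0,"ay":0,"az":0},{"grip":1,"tx":0,"ty":0,"tz":0,"ax":0,"ay":0,"az":0},{"grip":1,"tx":0,"ty":0,"tz":0,"ax":0,"ay":0,"az":0},{"grip":1,"tx":0,"ty":0,"tz":0,"ax":0,"ay":0,"az":0},{"grip":1,"tx":0,"ty":0,"tz":0,"ax":0,"ay":0,"az":0}]'
python3 - <<'E'
from h import *; from workcell import env
rep(env)
E
python3 -m jog '[{"grip":1,"tx":0.1,"ty":0,"tz":-0.17,"ax":0,"ay":0,"az":0},{"grip":1,"tx":0,"ty":0,"tz":0,"ax":0,"ay":0,"az":0},{"grip":1,"tx":0,"ty":0,"tz":0,"ax":0,"ay":0,"az":0},{"grip":1,"tx":0,"ty":0,"tz":0,"ax":0,"ay":0,"az":0},{"grip":1,"tx":0,"ty":0,"tz":0,"ax":0,"ay":0,"az":0},{"grip":1,"tx":0,"ty":0,"tz":0,"ax":0,"ay":0,"az":0},{"grip":1,"tx":0,"ty":0,"tz":0,"ax":0,"ay":0,"az":0},{"grip":1,"tx":0,"ty":0,"tz":0,"ax":0,"ay":0,"az":0}]'
python3 - <<'E'
from h import *; from workcell import env
rep(env)
E
```

```text
time: 15.8
eef_pos: [0.5324, -0.1853, 0.0788]
tool_rot: [0.623, 0.601, 0.369, -0.34]
force: [-19.8, 2.5, 17.0]
width: -0.0
t 15.8 jig [-0.0018 -0.0009  0.0113] F(u,y,n) [-8.53  3.58 24.59] w -0.0 q [-0.66 -0.37 -0.61  0.91  0.32  2.5 ] 
x [-0.003 -0.007 -1.   ] z [ 0.002 -1.     0.007]
time: 16.6
eef_pos: [0.5326, -0.1854, 0.0786]
tool_rot: [0.623, 0.6, 0.369, -0.341]
force: [-31.5, 5.0, 28.1]
width: 0.003
t 16.6 jig [-0.0018 -0.001   0.011 ] F(u,y,n) [-12.99   6.67  39.96] w 0.003 q [-0.66 -0.37 -0.61  0.91  0.32  2.5 ] 
x [-0.004 -0.008 -1.   ] z [ 0.001 -1.     0.008]
```

Rigid stop reached (no further travel, 40 N at the fingers). I back off and check that the guard stays shut.

```bash
python3 -m jog '[{"grip":1,"tx":-0.2,"ty":-0.01,"tz":0.35,"ax":0,"ay":0,"az":0},{"grip":1,"tx":-0.75,"ty":-0.04,"tz":1.3,"ax":0,"ay":0,"az":0},{"grip":1,"tx":-1.5,"ty":-0.08,"tz":2.6,"ax":0,"ay":0,"az":0},{"grip":1,"tx":-2,"ty":-0.1,"tz":3.46,"ax":0,"ay":0,"az":0},{"grip":1,"tx":-2,"ty":-0.1,"tz":3.46,"ax":0,"ay":0,"az":0},{"grip":1,"tx":-2,"ty":-0.1,"tz":3.46,"ax":0,"ay":0,"az":0},{"grip":1,"tx":-2,"ty":-0.1,"tz":3.46,"ax":0,"ay":0,"az":0},{"grip":1,"tx":0,"ty":0,"tz":0,"ax":0,"ay":0,"az":0}]'
python3 -m jog '[{"grip":1,"tx":-2,"ty":-2,"tz":2,"ax":0,"ay":0,"az":0},{"grip":1,"tx":-2,"ty":-2,"tz":2,"ax":0,"ay":0,"az":0},{"grip":1,"tx":0,"ty":0,"tz":0,"ax":0,"ay":0,"az":0},{"grip":1,"tx":0,"ty":0,"tz":0,"ax":0,"ay":0,"az":0},{"grip":1,"tx":0,"ty":0,"tz":0,"ax":0,"ay":0,"az":0},{"grip":1,"tx":0,"ty":0,"tz":0,"ax":0,"ay":0,"az":0},{"grip":1,"tx":0,"ty":0,"tz":0,"ax":0,"ay":0,"az":0},{"grip":1,"tx":0,"ty":0,"tz":0,"ax":0,"ay":0,"az":0}]'
python3 - <<'E'
from h import *; from workcell import env,eyes
rep(env)
e=eyes.get_image('scene'); np.savez('pics/s7.npz',**e)
t=eyes.get_image('top'); np.savez('pics/t7.npz',**t)
K=J(.1005,.0447,.066); print('knob pred (scene)',proj(e,K))
h=(-.065,.046)
for th in (0,.1,.2): print(th,[((proj(e,J(h[0]+.095*np.cos(th),y,h[1]+.095*np.sin(th)))[0]-[245,140])*3.33).round(0) for y in(.055,-.055)])
a=cv2.resize(e['color'][140:285,245:365],(400,483),interpolation=2); b=cv2.resize(t['color'][125:300,225:415],(400,483) if 0 else (400,368),interpolation=2)
b=np.vstack([b,np.zeros((115,400,3),np.uint8)])
cv2.imwrite('pics/v8.png',np.hstack([a,b])[:,:,::-1])
E
```

```text
time: 17.4
eef_pos: [0.4309, -0.1926, 0.2632]
tool_rot: [0.627, 0.6, 0.364, -0.338]
force: [0.1, -0.8, 0.1]
width: -0.008
time: 18.2
eef_pos: [0.3898, -0.2292, 0.2953]
tool_rot: [0.623, 0.601, 0.369, -0.339]
force: [0.5, 0.0, -0.1]
width: -0.002
t 18.2 jig [-0.0189 -0.0373  0.2711] F(u,y,n) [ 0.41 -0.02 -0.31] w -0.002 q [-1.04 -0.53 -0.28  1.57  0.46  2.1 ] 
x [-0.002 -0.004 -1.   ] z [ 0.003 -1.     0.004]
knob pred (scene) [[283.63646225 191.81609309]]
0 [array([198., 284.]), array([294., 205.])]
0.1 [array([205., 274.]), array([301., 195.])]
0.2 [array([214., 265.]), array([310., 186.])]
```

View pics/v8.png

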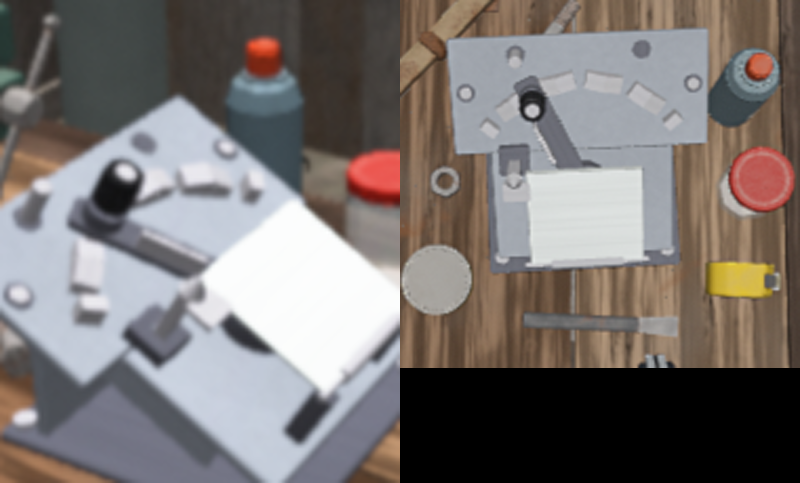

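The flap lies shut: its corners at (204,284) and (290,203) match the θ=0 prediction, and the tab is under the catch head. The arm is at the peg notch and the surroundings look unmoved.

Run:
```python
from workcell import env
print(env.job_done())
```

```text
the job is handed in; nothing more can be done
None
```

The job is done and handed in at about 18 s of the 51 s allowed. I pulled the index knob out about 15 mm and swung the fence arm to +24°, the notch by the station peg. There I lowered the pin and let go. I then pushed the spatter guard over with the shut fingertips and pressed it down onto its rigid stop.

**Last checks:**
- **Pin:** after I let go, the knob matched its home position at +24° to about 0.3 px in the scene camera. Triangulating the knob top from two views gave 25.1° and about 2 mm high, which I took as measuring error. I did not measure the knob again after closing the guard, but in the last picture it looked unchanged.
- **Guard:** it stayed shut for about 1.5 s after I backed off. Its corners match the shut prediction, and the tab is under the catch head.
- **Loose things:** in the last view from above, nothing round the jig looks moved.

**What failed or disagreed:**
- **Missed grasp:** my first try at gripping the knob closed above it. The fingertips appear about 40 mm behind the reported TCP, against what the description says, so I corrected for that from the pictures.
- **High pressing force:** pressing the guard onto its stop peaked at about 43 N at the fingertips. That is far below the 120 N wrist limit. It is over the 40 N limit given for the arm and gripper body, though only the fingertips were meant to be in contact.

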